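# Mix the stone sealer and stow it in its snug holder

## Robot

A 6-joint arm with a two-finger parallel gripper is mounted at the origin on the work surface. World frame = base frame: x ahead of the robot, y to its left, z up, the work surface at z = 0. Lengths are in m, angles in degrees, forces in N, time in s.
With the tool pointing down it reaches from about 0.375 to 0.9 m from the base axis. Payload 3.1 kg.
Tool frame: the origin (TCP) lies midway between the tips of the shut fingers; the grasp point (between the pads) lies 19 mm behind it; z points along the fingers, y is the line along which they close (so a half turn about z gives the same grasp; the last joint's range is limited). The gripper opens to 87 mm and grips with 3 to 60 N. Pads are 19 mm wide; open, the fingers measure 117 mm over their backs; the gripper's body (75 mm by 190 mm) begins 51 mm behind the grasp point.
Start: joints at [57.439, 30.224, 82.088, -0, 67.689, -10.227], TCP at [0.237, 0.578, 0.223] pointing down, gripper open.
Joint ranges: [-176.69, 176.69], [-43.24, 126.21], [12.49, 139.97], [-82, 262], [0, 151.66], [-163.58, 163.58]. Speed limits (degrees/s): [159.86, 159.86, 180, 180, 180, 180].

## Interface

Orientations are given as a 3x3 rotation matrix whose columns are the frame's x, y, z axes.
In Python, from rig import bot, capture gives the robot as it stands.
- The arm moves only by the shell command python3 -m handwheel 'ROWS'. ROWS is rows parted by semicolons, their numbers by spaces, 1 to 20 of them, each of 7 numbers: dx, dy, dz in m, then a rotation vector rx, ry, rz in degrees, then the opening from 0.0 (shut) to 1.0 (fully open); each row is the pose to reach, as a shift and turn from the pose commanded when the command began, along the tool's axes at that moment; what a row does not reach only later rows make up. A row lasts 1/10 s, in which the tool goes at most 0.05 m and 8.59 degrees, less where a joint would pass 70% of its speed; a pose out of reach is approached as far as the arm can. The fingers move at their own pace and stop on an object; the grip force is fixed at half the most. Time passes only in rows, so rows that do not move let the fingers close. It prints the time, the measured TCP pose, the force, the opening and the grip force at its end.
- bot.read_state(): the state, without advancing time (a new reading comes with each control period).
- capture(name): name is "scene" or "top" or "wrist"; returns a dict with "color" (400x640x3 uint8, red, green, blue), "K" (3x3 intrinsics, pixels), "view" (4x4, takes a point from world to camera coordinates); the wrist camera has in their place "mount" (4x4, takes a point from camera to tool coordinates, whose origin is the TCP and whose axes are the flange's). Camera axes: x right, y up, looking along -z (the intrinsics and any distortion apply to the point x, -y, -z); pixel columns grow to the right and rows downward; lengths in m; the calibration is good to about 2 mm. A picture is of the moment at which its call begins: read the wrist's pose just before it. There is no depth.
- bot.hand_in(): hands the job in; it is judged then, once.
The state is a dict: "time_s": time; "joint_positions": joint angles; "qvel": joint speeds; "tau": joint torques, N m; "position": TCP position; "tcp_rot": TCP orientation; "force": force on the tool from outside, world axes, zero at the start; "moment": the same for the moment, N m; "opening": opening from 0.0 (shut) to 1.0 (fully open); "grasp_force": force on a finger pad.
Only numpy, scipy, OpenCV 4.12 (cv2) and the standard library are available. Lean on these libraries where they do the work, as an engineer would, in place of code of your own. Each camera call takes 0.05 s, during which the arm holds its last target. There are 200 camera calls.

## Task

The stone sealer in the amber flask has settled: take that flask out from under the bench riser, turn it over in the gripper until its white cap points down, at least 45 degrees below level, and keep it so for a full second. Then turn it upright again and work it fully down to the bottom of the snug round well in the dark wooden holder (it takes some pressure; twisting helps), and let go. Leave all the other things on the bench where they stand.

Things in the scene. Friction and masses are not known exactly. Their poses are not given: they have to be found in the camera images.
- flask: Amber round flask, white cap, loose, 0.25-0.6 kg, 138 mm tall. Origin: centre of underside; z axis up along it to the cap. Straight body 56 mm in diameter from 8 to 98 mm (foot tapers to 51 mm across), shoulder, 29 mm neck at 110 mm, cap 34 mm in diameter from 116 mm to the top. The same all round. It stands under the riser's board in one of three places; look-alikes stand in the others.
- green_flask: Look-alike: green flask with a black cap, same shape and size, same origin. To be left alone.
- grey_flask: Look-alike: grey flask with a red cap, same shape and size, same origin. To be left alone.
- riser: Fixed plywood bench riser. Origin on the bench, below the middle of the line of three flasks (they stand near x = 0, y = -115, 0, 115 mm); x points to its back, away from the robot, y along it. Board: 450 mm long, x -12 to 145 mm, underside 200 mm high, top 218 mm, with a cast and box on it up to 345 mm high. End panels at y = -214 and 214 mm, 18 mm thick, x 40 to 145 mm. Open in front.
- riser_edge (a point): Middle of the lower front edge of the riser's board: 200 mm above the bench, 12 mm nearer the robot than the line of the flasks. The board overhangs the flasks, so they can only be taken with the tool tilted, from the front. At the back a 12 mm rail hangs under the board, down to 150 mm.
- holder: Fixed dark wooden block, 110 x 110 x 42 mm high, with a round well in its top, 59 mm in diameter, 34 mm deep. Origin: centre of its underside. Four sprung rubber pads in the well's wall (flared at the top) stand 53 mm apart across it and give way up to 3 mm each: the flask sticks on them and needs about 10 to 20 N downwards, less if twisted to and fro; they keep it in place.
- well_floor (a point): Centre of the well's floor, 8 mm above the bench: the flask's underside rests here when it is fully home (the flask then stands 34 mm deep and its body sticks out 64 mm up to the shoulder).
- mallet: Wooden mallet standing on its head, 188 mm tall, 68 mm across, origin at the centre of its underside. Leave alone.
- carving: Marble relief carving lying flat, 170 x 100 mm, up to 64 mm high, origin at the centre of its underside, x along its length. Leave alone.
- offcut: Marble offcut 90 x 65 x 50 mm, origin at the centre of its underside. Leave alone.
- bowl: White bowl, 110 mm across, 45 mm high, origin at the centre of its underside. Leave alone.
- rasp: Flat long-handled hand tool about 200 mm long lying on the bench, below 30 mm high. Leave alone.
- calipers: Steel calipers 160 x 80 mm, 12 mm high, lying on the bench, origin at the brass joint at one end, x towards the tips. Leave alone.
Not all that is in view belongs to the job. Leave any yellow look-alike of the flask alone.

How it is judged:
By the outcome, as a careful person would: the job done as asked, in the order asked, and still so for the second after the job is handed in, with the robot touching nothing.
It also fails if it takes over 58 s, if anything falls off the work surface, if the arm or the gripper's body presses on something with over 40 N, if the wrist force passes 120 N, or if a joint passes its speed limit or range.

## Working session

There is one attempt and no reset: what is moved stays moved. The work goes in short steps, Python scripts to look and compute and a shell command to move; the robot and the scene stay as the last step left them, time stands still between calls to the robot, and variables do not carry over. Pictures are saved under pics/ and viewed, at most 10 in all, crops included, and the job is handed in when it is done.

```bash
ls; mkdir -p pics; python3 - <<'E'
from rig import bot,capture
import cv2,numpy as np
s=bot.read_state();print(s)
for n in("scene","top"):
    c=capture(n);cv2.imwrite(f"pics/{n}0.png",c["color"][:,:,::-1]);np.savez(f"{n}0.npz",**c);print(c["K"],c["view"],[k for k in c])
c=capture("wrist");cv2.imwrite("pics/wrist0.png",c["color"][:,:,::-1]);print(c["mount"],[ (k,v) for k,v in c.items() if k not in("color","mount")])
E
```

```text
pics
{'time_s': 0.0, 'joint_positions': array([ 5.74401117e+01,  3.02788923e+01,  8.21574511e+01, -1.59109714e-03,
        6.76882778e+01, -1.02291375e+01]), 'qvel': array([-0.02705332,  0.0438978 , -0.02841874,  0.02503732,  0.02144375,
        0.00053279]), 'tau': array([-3.15851885e-04, -4.40031874e+01, -1.76596195e+01,  6.34408020e-02,
        5.80602069e-02, -1.50418614e-04]), 'position': array([0.23706443, 0.57749548, 0.22156651]), 'tcp_rot': array([[-9.25009739e-01,  3.79941656e-01, -1.14891572e-03],
       [ 3.79943222e-01,  9.25007966e-01, -1.84701981e-03],
       [ 3.60996424e-04, -2.14503405e-03, -9.99997634e-01]]), 'force': array([ 0.4736484 , -0.47302314,  0.35503322]), 'moment': array([-0.01587055, -0.01155014,  0.0153923 ]), 'grasp_force': 0.0, 'opening': 0.9986758139786568}
[[381.43547337   0.         320.64176158]
 [  0.         381.43547337 197.61938596]
 [  0.           0.           1.        ]] [[ 0.26563463 -0.96405114  0.00660684 -0.12272272]
 [ 0.91854334  0.25516469  0.30194222 -0.53753783]
 [-0.29277358 -0.07413764  0.95330333 -0.98309794]
 [ 0.          0.          0.          1.        ]] ['color', 'K', 'view']
[[370.36944097   0.         315.64270695]
 [  0.         370.36944097 200.69141967]
 [  0.           0.           1.        ]] [[ 0.03073176 -0.99952558 -0.00204166  0.02319306]
 [ 0.97803694  0.02964964  0.20631202 -0.55478692]
 [-0.20615361 -0.00833715  0.97848412 -0.94668625]
 [ 0.          0.          0.          1.        ]] ['color', 'K', 'view']
[[ 2.06072632e-04  9.54518881e-01  2.98150404e-01  8.11278507e-02]
 [ 9.99999867e-01 -5.59161674e-05 -5.12156163e-04 -3.92799773e-04]
 [-4.72191300e-04  2.98150470e-01 -9.54518766e-01 -1.61591732e-01]
 [ 0.00000000e+00  0.00000000e+00  0.00000000e+00  1.00000000e+00]] [('K', array([[294.99549281,   0.        , 320.48205302],
       [  0.        , 294.99549281, 200.99433772],
       [  0.        ,   0.        ,   1.        ]]))]
```

View pics/scene0.png

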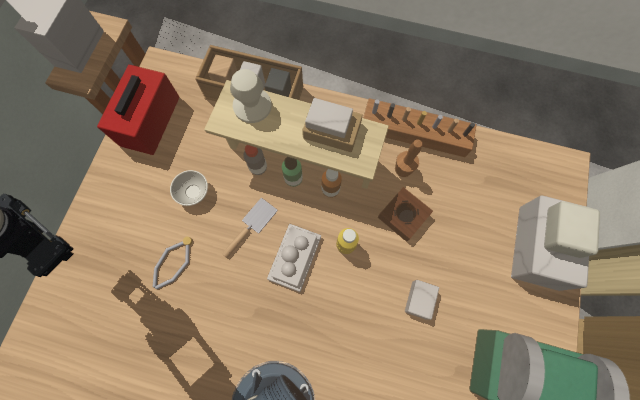

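View pics/top0.png

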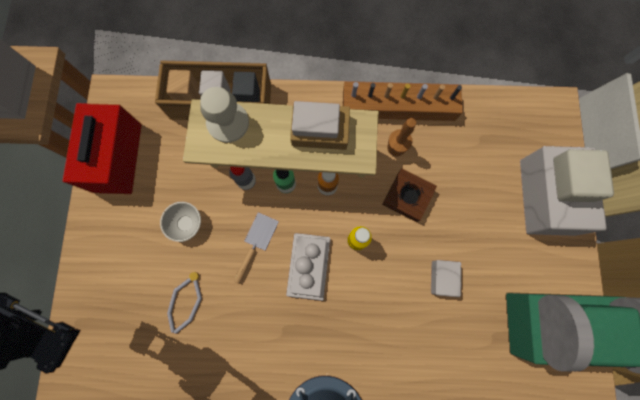

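View pics/wrist0.png

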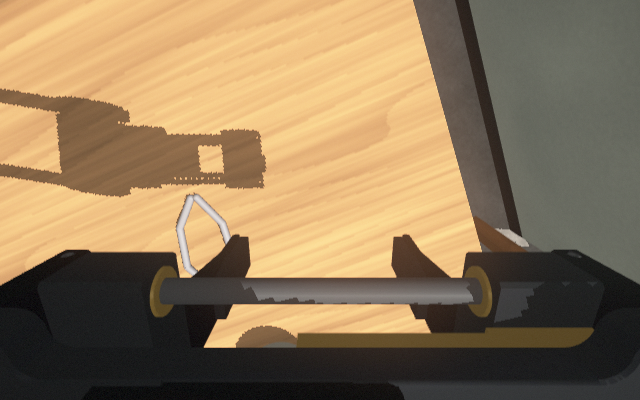

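The scene view shows the amber flask at about (331,182), under the riser's right end. The holder is at (406,213), the mallet at (407,160) and the yellow look-alike at (348,240). In the top view the amber flask is at (328,182) and the holder at (410,195). The wrist view shows only bare bench and the calipers.

```bash
cat > h.py <<'E'
import numpy as np,cv2
def ray(c,p):
    d=np.linalg.inv(c["K"])@[p[0],p[1],1.]; d=d*[1,-1,-1]
    V=c["view"];R=V[:3,:3];o=-R.T@V[:3,3];d=R.T@d
    return o,d/np.linalg.norm(d)
def plane(c,p,z):
    o,d=ray(c,p);return o+d*(z-o[2])/d[2]
def tri(r):
    A=sum(np.eye(3)-np.outer(d,d) for o,d in r);b=sum((np.eye(3)-np.outer(d,d))@o for o,d in r)
    x=np.linalg.solve(A,b);return x,[np.linalg.norm((np.eye(3)-np.outer(d,d))@(x-o)) for o,d in r]
def proj(c,X):
    x=c["view"][:3,:3]@X+c["view"][:3,3];u=c["K"]@(x*[1,-1,-1]);return u[:2]/u[2]
E
python3 - <<'E'
import numpy as np,cv2
s=np.load("scene0.npz")["color"];t=np.load("top0.npz")["color"]
a=cv2.resize(s[125:260,290:450],None,fx=2.5*2,fy=5,interpolation=cv2.INTER_CUBIC)
b=t[110:260,290:450]
cv2.imwrite("pics/a.png",cv2.resize(s[140:250,300:450],None,fx=5,fy=5,interpolation=2)[:,:,::-1])
cv2.imwrite("pics/b.png",cv2.resize(t[130:240,300:450],None,fx=5,fy=5,interpolation=2)[:,:,::-1])
E
```

```text
(no output)
```

View pics/a.png

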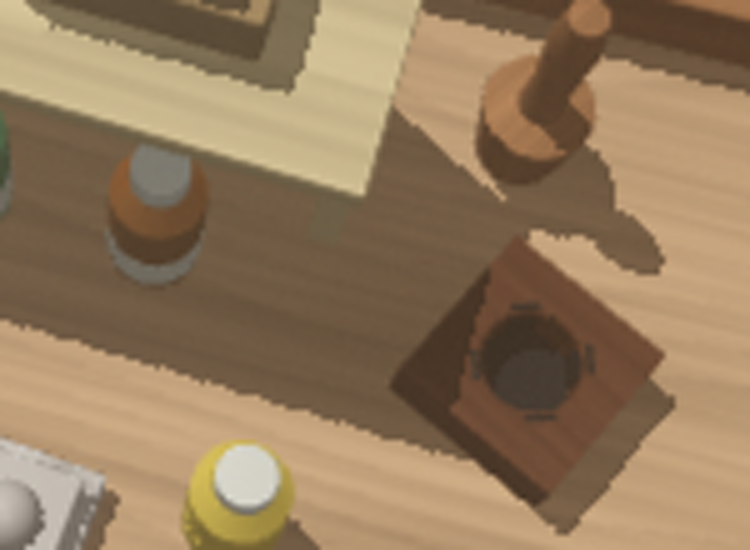

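View pics/b.png

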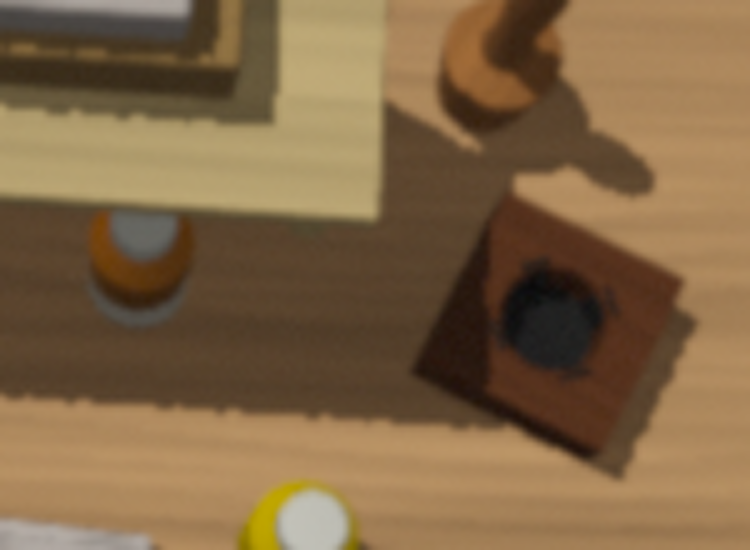

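Scene crop: amber body x 107–208 with its cap near (161,175), its foot at (153,283), the well centre near (530,360) and the board corner at (363,195). Top crop: amber body x 90–194, foot at (138,325), well centre near (552,320), board corner at (379,219). Next I'll triangulate these.

```bash
cat > m.py <<'E'
from h import *
s=dict(np.load("scene0.npz"));t=dict(np.load("top0.npz"))
S=lambda x,y:(300+(x-2)/5,140+(y-2)/5);T=lambda x,y:(300+(x-2)/5,130+(y-2)/5)
np.set_printoptions(precision=4,suppress=True)
for c in(s,t):print("cam",ray(c,(0,0))[0])
for n,a,b in[("well",(530,360),(552,320)),("hold R",(665,355),(684,283)),("hold top",(520,237),(508,190)),("hold bot",(548,500),(603,458)),("boardcorner",(363,195),(379,219)),("capmid",(161,180),(144,232)),("yellowcap",(248,478),(312,525)),("mallet",(590,18),(530,5))]:
    print(n,*tri([ray(s,S(*a)),ray(t,T(*b))]))
print("well@.042",plane(s,S(530,360),.042),plane(t,T(552,320),.042))
print("foot",plane(s,S(153,283),0),plane(t,T(138,325),0))
# axis fit from body/foot silhouettes by masks
for n,c,lo in(("s",s,(305,165,350,200)),("t",t,(310,165,345,200))):
    x0,y0,x1,y1=lo;im=cv2.cvtColor(c["color"],cv2.COLOR_RGB2HSV)[y0:y1,x0:x1]
    m=(im[...,0]<14)&(im[...,1]>150);k,l,st,ce=cv2.connectedComponentsWithStats(m.astype('u1'));i=1+st[1:,4].argmax();print(n,st[i][:4]+[x0,y0,0,0],ce[i]+[x0,y0])
# riser far-left corner
hs=cv2.cvtColor(t["color"],cv2.COLOR_RGB2HSV);print(hs[150,300],hs[150,200],hs[163,240],hs[172,300])
E
python3 m.py
```

```text
cam [ 0.2385 -0.054   1.1003]
cam [0.3467 0.0317 1.0408]
well [ 0.5802 -0.2148  0.0649] [np.float64(0.0007243773568729684), np.float64(0.0007243773568730357)]
hold R [ 0.6041 -0.2881  0.062 ] [np.float64(0.0011733592894555885), np.float64(0.00117335928945559)]
hold top [ 0.6604 -0.1978  0.0406] [np.float64(0.0007359330735195823), np.float64(0.0007359330735197081)]
hold bot [ 0.5065 -0.242   0.0575] [np.float64(0.0003379658598781425), np.float64(0.00033796585987810597)]
boardcorner [ 0.5825 -0.0938  0.2388] [np.float64(0.00017608281628266878), np.float64(0.00017608281628267393)]
capmid [0.6025 0.0088 0.1362] [np.float64(0.00046322139177546443), np.float64(0.00046322139177569385)]
yellowcap [ 0.4559 -0.0765  0.1382] [np.float64(0.00025086164664416607), np.float64(0.00025086164664420103)]
mallet [ 0.6963 -0.1731  0.237 ] [np.float64(0.01140006341870464), np.float64(0.011400063418704497)]
well@.042 [ 0.5883 -0.2188  0.042 ] [ 0.5851 -0.22    0.042 ]
foot [0.5885 0.0048 0.    ] [0.585  0.0079 0.    ]
s [324 173   1   1] [324. 173.]
t [321 175   1   2] [321.  175.5]
[ 20 107 129] [ 21  95 191] [ 21  99 175] [ 15 123  89]
```

```bash
cat > g.py <<'E'
import sys,numpy as np
from scipy.spatial.transform import Rotation as Ro
from rig import bot
def R(th,head=0,roll=0):
    s,c=np.sin(np.radians(th)),np.cos(np.radians(th))
    M=np.array([[s,0,c],[0,-1,0],[c,0,-s]])
    return Ro.from_euler('z',head,degrees=True).as_matrix()@M@Ro.from_euler('z',roll,degrees=True).as_matrix()
def row(p,Rt,off=.019):
    # p: grasp point (off mm behind TCP); prints row from the measured pose
    s=bot.read_state();R0=s["tcp_rot"];p=np.array(p)+Rt[:,2]*off
    print("row",np.round(R0.T@(p-s["position"]),4),np.round(Ro.from_matrix(R0.T@Rt).as_rotvec(degrees=True),2))
def st():
    s=bot.read_state();Z=s["tcp_rot"];np.set_printoptions(precision=4,suppress=True)
    print("t%.1f"%s["time_s"],"q",np.round(s["joint_positions"],1),"tcp",s["position"],"gp",s["position"]-.019*Z[:,2],"x",Z[:,0],"z",Z[:,2],"F",s["force"],"open",round(s["opening"],3),"g",s["grasp_force"])
E
cat >> m.py <<'E'
print("carving",[plane(t,p,.05) for p in((297,235),(330,237),(325,299),(288,296))])
print("bowl",plane(t,(181,222),.04),"mallet foot",plane(t,T(490,130),0),"yellow",plane(t,T(312,525),.138))
print("board L",plane(t,(186,163),.2),"board R",plane(t,T(379,219),.2),plane(s,S(363,195),.2))
E
python3 m.py|tail -5; python3 -c "
from g import *
st();row([.46,0,.25],R(90),0);row([.44,0,.23],R(40),0)"
```

```text
t [321 175   1   2] [321.  175.5]
[ 20 107 129] [ 21  95 191] [ 21  99 175] [ 15 123  89]
carving [array([0.46  , 0.0873, 0.05  ]), array([ 0.4573, -0.0013,  0.05  ]), array([0.2962, 0.008 , 0.05  ]), array([0.3008, 0.1041, 0.05  ])]
bowl [0.487  0.4059 0.04  ] mallet foot [ 0.709  -0.1966  0.    ] yellow [ 0.4557 -0.0764  0.138 ]
board L [0.6059 0.3492 0.2   ] board R [ 0.5938 -0.0998  0.2   ] [ 0.5982 -0.0958  0.2   ]
t0.1 q [ 57.4  30.3  82.1   0.   67.7 -10.2] tcp [0.2372 0.5776 0.2218] gp [0.2372 0.5777 0.2408] x [-0.925   0.38    0.0003] z [-0.0009 -0.0014 -1.    ] F [-0.4341  0.3655 -1.2036] open 0.999 g 0.0
row [-0.4256 -0.4497 -0.0276] [ -0.05   0.13 157.67]
row [-0.4071 -0.4572 -0.0076] [-67.35  13.4  144.31]
```

```bash
python3 -m handwheel '-0.425 -0.45 -0.03 0 0 157.7 1;-0.425 -0.45 -0.03 0 0 157.7 1;-0.425 -0.45 -0.03 0 0 157.7 1;-0.425 -0.45 -0.03 0 0 157.7 1;-0.425 -0.45 -0.03 0 0 157.7 1;-0.425 -0.45 -0.03 0 0 157.7 1;-0.425 -0.45 -0.03 0 0 157.7 1;-0.425 -0.45 -0.03 0 0 157.7 1;-0.425 -0.45 -0.03 0 0 157.7 1;-0.425 -0.45 -0.03 0 0 157.7 1;-0.425 -0.45 -0.03 0 0 157.7 1;-0.425 -0.45 -0.03 0 0 157.7 1;-0.425 -0.45 -0.03 0 0 157.7 1;-0.425 -0.45 -0.03 0 0 157.7 1;-0.425 -0.45 -0.03 0 0 157.7 1;-0.425 -0.45 -0.03 0 0 157.7 1;-0.425 -0.45 -0.03 0 0 157.7 1;-0.425 -0.45 -0.03 0 0 157.7 1;-0.425 -0.45 -0.03 0 0 157.7 1;-0.425 -0.45 -0.03 0 0 157.7 1'; python3 -c "
from g import *
st();row([.46,0,.23],R(42),0)"
```

```text
time_s: 2.15
position: [0.4594, 0.0004, 0.2524]
tcp_rot: [[1.0, -0.0, -0.001], [-0.0, -1.0, 0.0], [-0.001, -0.0, -1.0]]
force: [-0.6, -0.4, 0.2]
opening: 0.999
grasp_force: 0.0
t2.1 q [-13.9  15.1 102.8  -0.   62.1  76.1] tcp [0.4594 0.0004 0.2524] gp [0.4594 0.0004 0.2714] x [ 1.     -0.0004 -0.0005] z [-0.0005  0.0001 -1.    ] F [-0.5805 -0.3503  0.2415] open 0.999 g 0.0
row [0.0007 0.0004 0.0224] [ 0.   48.03 -0.02]
```

```bash
python3 -m handwheel '0 0 0.02 0 48 0 1;0 0 0.02 0 48 0 1;0 0 0.02 0 48 0 1;0 0 0.02 0 48 0 1;0 0 0.02 0 48 0 1;0 0 0.02 0 48 0 1;0 0 0.02 0 48 0 1;0 0 0.02 0 48 0 1'|head -1; python3 - <<'E'
from g import *
from rig import capture
import cv2
st();s=bot.read_state();c=capture("wrist");cv2.imwrite("pics/w1.png",c["color"][:,:,::-1])
np.savez("w1.npz",pos=s["position"],rot=s["tcp_rot"],**c)
E
```

```text
time_s: 2.95
t3.0 q [-25.1  10.4 132.2  78.   20.6  -8.5] tcp [0.4627 0.0217 0.2313] gp [0.4512 0.0199 0.2462] x [0.7913 0.0048 0.6114] z [ 0.6083  0.0947 -0.788 ] F [-0.0379  0.306   0.6721] open 1.003 g 0.0
```

View pics/w1.png

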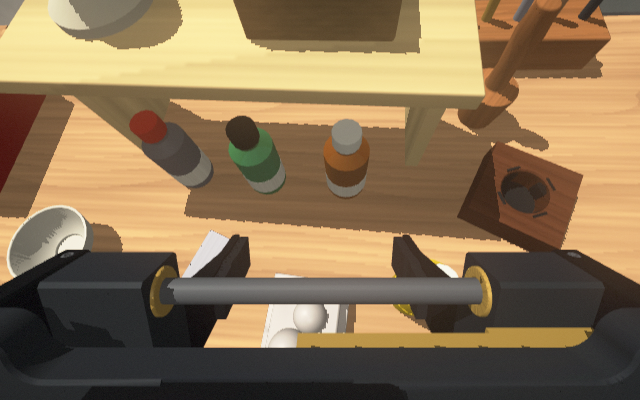

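Wrist view: amber flask with its body at x 323–370, cap at (347,135) and foot at (346,197). The well is at about (525,192), and the yellow flask sits behind the right finger near (440,275). The arm has an offset shoulder and is near a wrist singularity, so I'll fit its kinematics to plan the approach.

```bash
cat > k.py <<'E'
import numpy as np
from scipy.optimize import least_squares
from scipy.spatial.transform import Rotation as Ro
Rz=lambda a:Ro.from_euler('z',a,degrees=True).as_matrix();Ry=lambda a:Ro.from_euler('y',a,degrees=True).as_matrix()
def fk(q,P,sg=(1,1)):
    a1,d,H,L1,e,L2,Lt,c=P
    A=Rz(q[0]);p=A@[a1,d,H];A=A@Ry(q[1]);p=p+A@[0,0,L1];A=A@Ry(q[2]);p=p+A@[e,0,L2]
    A=A@Rz(sg[0]*q[3])@Ry(q[4]);p=p+A@[0,0,Lt];return p,A@Rz(sg[1]*q[5]+c)
def lim(q):return np.all(q>=[-176,-43,12.5,-82,0,-163]) and np.all(q<=[176,126,139.9,262,151,163])
def ik(p,R,P,sg,seeds):
    out=[]
    lo=np.array([-176,-43,12.6,-81.9,0.1,-163.]);hi=np.array([176,126,139.8,261.9,151,163.])
    for s in seeds:
        f=lambda q:np.r_[(fk(q,P,sg)[0]-p)*5,(fk(q,P,sg)[1]-R).ravel()]
        r=least_squares(f,np.clip(s,lo+.1,hi-.1),bounds=(lo,hi),x_scale=30)
        out.append((r.cost,np.round(r.x,1)))
    return sorted(out,key=lambda o:o[0])
E
cat > fit.py <<'E'
from k import *
from rig import bot
s=bot.read_state()
w=np.load("w1.npz")
D=[([57.44011,30.27889,82.15745,0,67.68828,-10.22914],[.23706,.5775,.22157],np.array([[-.925,.37994,-.00115],[.37994,.925,-.00185],[.00036,-.0021,-1]])),
 ([-13.9,15.1,102.8,0,62.1,76.1],[.4594,.0004,.2524],np.array([[1.,0,-.0005],[0,-1,0],[-.0005,0,-1]])),
 (s["joint_positions"],s["position"],s["tcp_rot"])]
best=None
for sg in((1,1),(1,-1),(-1,1),(-1,-1)):
  for c in(0,90,180,-90):
    f=lambda P:np.r_[np.concatenate([np.r_[(fk(q,P,sg)[0]-p)*5,(fk(q,P,sg)[1]-R).ravel()] for q,p,R in D]),(P-[0,.1,.3,.4,0,.35,.2,c])*[.05]*7+[.0] if 0 else (P[:2]*.01)]
    r=least_squares(f,[0,.1,.3,.4,0,.35,.2,c],x_scale=[.1]*7+[30])
    if best is None or r.cost<best[0]:best=(r.cost,sg,r.x)
print(best);np.savez("arm.npz",P=best[2],sg=best[1])
for q,p,R in D:print(fk(q,best[2],best[1])[0]-p)
E
python3 fit.py; python3 - <<'E'
import sys;sys.path.insert(0,'.')
import numpy as np
from h import *
from g import st
st()
w=dict(np.load("w1.npz"))
# wrist as ordinary view
M=np.eye(4);M[:3,:3]=w["rot"];M[:3,3]=w["pos"];w["view"]=np.linalg.inv(M@w["mount"])
s=dict(np.load("scene0.npz"));t=dict(np.load("top0.npz"))
np.set_printoptions(precision=4,suppress=True)
S=lambda x,y:(300+(x-2)/5,140+(y-2)/5);T=lambda x,y:(300+(x-2)/5,130+(y-2)/5)
for n,a,b,c in(("well",(530,360),(552,320),(525,192)),("bodymid",(157,232),(141,262),(346,165)),("boardcorner",(363,195),(379,219),(482,108)),("yellow",(248,478),(312,525),None)):
    r=[ray(s,S(*a)),ray(t,T(*b))]+([ray(w,c)] if c else [])
    print(n,*tri(r)); 
    if c: print("   sw",*tri([r[0],r[2]]),"tw",*tri([r[1],r[2]]))
print("foot",plane(w,(346,197),0),"green foot",plane(w,(270,193),0),"grey",plane(w,(202,186),0),"well.042",plane(w,(525,192),.042))
E
```

```text
(np.float64(1.2803031135525052e-06), (1, 1), array([-5.78439794e-04,  1.10877757e-01,  2.73947633e-01,  5.88587705e-01,
        1.13891594e-01,  3.91933864e-01,  3.05791865e-01,  8.99998199e+01]))
[ 1.07790315e-04 -5.52457429e-05  2.52172263e-05]
[ 1.60252303e-05  1.28624602e-04 -2.99282466e-05]
[-1.17353748e-07 -9.41414385e-06  4.71102031e-06]
t3.0 q [-25.2  10.5 132.4  78.4  20.6  -8.9] tcp [0.4614 0.0221 0.2303] gp [0.4499 0.0203 0.2452] x [0.7922 0.0043 0.6102] z [ 0.6071  0.0955 -0.7889] F [-0.8054  0.4368 -1.3266] open 1.002 g 0.0
well [ 0.5858 -0.2186  0.0449] [np.float64(0.0015339837280337928), np.float64(0.00150739022408099), np.float64(0.0004925633708922983)]
   sw [ 0.5869 -0.2187  0.0439] [np.float64(0.0008188827395984571), np.float64(0.0008188827395984153)] tw [ 0.5855 -0.2193  0.0434] [np.float64(0.0007815458837247498), np.float64(0.000781545883724783)]
bodymid [0.5993 0.008  0.0768] [np.float64(0.0051119494715553895), np.float64(0.002885899964239249), np.float64(0.002256102845686396)]
   sw [0.5823 0.0063 0.1129] [np.float64(0.002149921412463072), np.float64(0.002149921412463081)] tw [0.6026 0.0087 0.0751] [np.float64(7.661636012539523e-05), np.float64(7.661636012540331e-05)]
boardcorner [ 0.593  -0.0982  0.2043] [np.float64(0.004192438225939716), np.float64(0.0010304764335097776), np.float64(0.0033038492684167708)]
   sw [ 0.5934 -0.0978  0.2041] [np.float64(0.0037379731971599974), np.float64(0.0037379731971601414)] tw [ 0.593  -0.1005  0.2007] [np.float64(0.000990703078299997), np.float64(0.00099070307829996)]
yellow [ 0.4559 -0.0765  0.1382] [np.float64(0.00025086164664416607), np.float64(0.00025086164664420103)]
foot [0.5885 0.0076 0.    ] green foot [ 0.5911  0.1227 -0.    ] grey [0.5993 0.232  0.    ] well.042 [ 0.5868 -0.2199  0.042 ]
```

```bash
cat > pl.py <<'E'
from k import *
from g import R
a=np.load("arm.npz");P,sg=a["P"],tuple(a["sg"])
for gp in([.611,.007,.075],):
  for th in(30,36,42,48,54):
    for hd in(-12,-6,0):
      o=[]
      for back in(0,.09):
        Rt=R(th,hd);p=np.array(gp)-back*Rt[:,2]+.019*Rt[:,2]
        b=ik(p,Rt,P,sg,[[-12,30,110,j4,20,j6] for j4,j6 in((0,80),(80,0),(-70,140),(180,-90),(120,-40),(240,-150))])
        S=[]
        for c,q in b:
          if c<1e-5 and not any(abs(q-x).max()<3 for x in S):S.append(q)
        o.append([list(map(float,x)) for x in S] or ("FAIL",b[0]))
      print(th,hd,*o,sep="\n   ")
E
python3 pl.py
```

```text
30
   -12
   [[-8.3, 55.7, 126.6, 183.7, 62.4, -89.8]]
   [[-7.2, 53.6, 138.4, 184.4, 72.0, -88.9]]
30
   -6
   [[-12.5, 56.2, 127.7, 173.7, 63.8, -90.5]]
   ('FAIL', (np.float64(0.00013478366047943834), array([-13.9,  54.4, 139.8, 173. ,  73.8, -92.1])))
30
   0
   [[-16.7, 56.3, 128.1, 164.0, 64.3, -91.4]]
   ('FAIL', (np.float64(0.000695560510336154), array([-20.8,  54. , 139.8, 161.4,  72.3, -95.1])))
36
   -12
   [[-8.4, 51.2, 124.8, 183.8, 50.1, -90.3]]
   [[-7.6, 45.4, 135.1, 184.4, 54.5, -89.9]]
36
   -6
   [[-12.2, 51.5, 125.8, 173.6, 51.2, -89.6]]
   [[-13.7, 46.1, 136.8, 172.5, 56.9, -90.5]]
36
   0
   [[-16.0, 51.6, 126.1, 163.6, 51.8, -89.2]]
   [[-19.9, 46.4, 137.5, 161.0, 57.7, -91.6]]
42
   -12
   [[-8.6, 47.3, 122.4, 184.1, 37.7, -91.0]]
   [[-7.9, 38.7, 131.1, 185.0, 37.9, -91.2]]
42
   -6
   [[-11.9, 47.4, 123.2, 173.0, 38.7, -88.5]]
   [[-13.1, 38.9, 132.4, 171.6, 39.5, -88.3]]
42
   0
   [[-15.2, 47.5, 123.5, 162.1, 39.3, -86.3]]
   [[-18.4, 39.0, 133.0, 158.9, 40.5, -86.1]]
48
   -12
   [[-8.8, 44.2, 119.4, 185.0, 25.6, -92.1]]
   [[-8.2, 33.9, 126.5, 186.6, 22.4, -93.3]]
48
   -6
   [[-11.6, 44.2, 120.1, 171.6, 26.4, -86.6]]
   [[-12.6, 33.8, 127.5, 169.0, 23.6, -84.8]]
48
   0
   [[-14.4, 44.2, 120.4, 158.7, 27.2, -81.7]]
   [[-16.9, 33.8, 128.0, 152.7, 25.0, -77.6]]
54
   -12
   [[-8.9, 41.8, 116.0, 187.5, 13.9, -94.8]]
   [[-8.5, 30.8, 121.5, 194.1, 8.5, -101.1]]
54
   -6
   [[-11.3, 41.7, 116.6, 167.6, 14.5, -82.2]]
   [[-12.0, 30.6, 122.3, 157.9, 9.5, -73.1]]
54
   0
   [[-13.6, 41.7, 116.8, 149.6, 15.9, -71.6]]
   [[-15.5, 30.5, 122.7, 131.8, 12.2, -55.1]]
```

```bash
python3 -c "
from g import *
row([.544,.007,.135],R(42,0))"
```

```text
row [0.0106 0.0289 0.1424] [-5.49 10.4  -0.25]
```

```bash
python3 -m handwheel '0.01 0.03 0.04 -5.5 10 0 1;0.01 0.03 0.04 -5.5 10 0 1;0.01 0.03 0.04 -5.5 10 0 1;0.01 0.03 0.08 -5.5 10 0 1;0.01 0.03 0.08 -5.5 10 0 1;0.01 0.03 0.08 -5.5 10 0 1;0.01 0.03 0.08 -5.5 10 0 1;0.01 0.03 0.08 -5.5 10 0 1'|head -1;  python3 -c "
from g import *
st();row([.544,.007,.135],R(42,0))"
```

```text
time_s: 3.8
t3.8 q [-22.1  29.6 136.4 150.8  34.9 -80.4] tcp [0.5209 0.0007 0.1714] gp [0.5069 0.0007 0.1843] x [ 0.6759 -0.0051  0.737 ] z [ 0.737   0.0025 -0.6759] F [-0.9074  1.0226 -1.3229] open 1.003 g 0.0
row [-0.0111 -0.0061  0.0607] [-0.14  0.52 -0.29]
```

```bash
python3 -m handwheel '-0.011 -0.006 0.06 0 0.5 -0.3 1;-0.011 -0.006 0.06 0 0.5 -0.3 1;-0.011 -0.006 0.06 0 0.5 -0.3 1;-0.011 -0.006 0.06 0 0.5 -0.3 1'|head -1;  python3 - <<'E'
from g import *
from rig import capture
import cv2
st();row([.611,.007,.075],R(42,0));s=bot.read_state();c=capture("wrist");cv2.imwrite("pics/w2.png",c["color"][:,:,::-1])
np.savez("w2.npz",pos=s["position"],rot=s["tcp_rot"],**c)
E
```

```text
time_s: 4.2
t4.2 q [-18.6  38.8 133.1 158.6  40.5 -86. ] tcp [0.5571 0.0062 0.1247] gp [0.543  0.0062 0.1374] x [0.6677 0.0003 0.7444] z [ 0.7444  0.     -0.6677] F [-0.8928  0.4486  0.2266] open 1.001 g 0.0
row [-0.0011 -0.0008  0.0923] [-0.   -0.11  0.02]
```

View pics/w2.png

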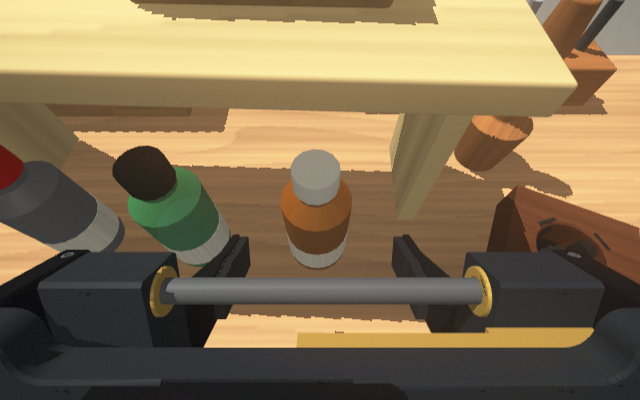

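Amber flask is between the fingers, cap at (316,178), body columns 281–352, foot front at (317,268).

```bash
python3 - <<'E'
from h import *
v=[]
for f in("w1","w2"):
    w=dict(np.load(f+".npz"));M=np.eye(4);M[:3,:3]=w["rot"];M[:3,3]=w["pos"];w["view"]=np.linalg.inv(M@w["mount"]);v.append(w)
print("foot",plane(v[1],(317,268),0),"captop",plane(v[1],(316,170),.138),"neck side",[plane(v[1],(u,205),.098) for u in(281,352)])
print("tri foot",tri([ray(v[0],(346,197)),ray(v[1],(317,268))]),"cap",tri([ray(v[0],(347,130)),ray(v[1],(316,170))]))
E
```

```text
foot [0.58754466 0.00905425 0.        ] captop [0.60867202 0.00839991 0.138     ] neck side [array([0.60525794, 0.03571044, 0.098     ]), array([ 0.60527244, -0.01865815,  0.098     ])]
tri foot (array([0.58148049, 0.00817278, 0.01842794]), [np.float64(0.0006558243458342244), np.float64(0.0006558243458342379)]) cap (array([0.64118468, 0.00903604, 0.0944921 ]), [np.float64(0.00021687928709757988), np.float64(0.0002168792870976175)])
```

```bash
python3 -m handwheel '0 -0.002 0.04 0 0 0 1;0 -0.002 0.07 0 0 0 1;0 -0.002 0.085 0 0 0 1;0 -0.002 0.092 0 0 0 1;0 -0.002 0.092 0 0 0 1;0 -0.002 0.092 0 0 0 1'|grep -v rot;  python3 -c "
from g import *
st()"
```

```text
time_s: 4.85
position: [0.6251, 0.0076, 0.0624]
force: [-0.8, -0.7, -0.2]
opening: 1.0
grasp_force: 0.0
t4.8 q [-15.   47.5 123.5 162.4  39.3 -86.4] tcp [0.6251 0.0076 0.0624] gp [0.611  0.0076 0.0752] x [ 0.669  -0.0002  0.7433] z [ 0.7433 -0.0012 -0.669 ] F [-0.774  -0.7281 -0.2138] open 1.0 g 0.0
```

```bash
python3 -m handwheel '0 0 0 0 0 0 0;0 0 0 0 0 0 0;0 0 0 0 0 0 0;0 0 0 0 0 0 0;0 0 0 0 0 0 0;0 0 0 0 0 0 0;0 0 0 0 0 0 0;0 0 0 0 0 0 0;0 0 0 0 0 0 0'|grep -v rot;  python3 -c "
from g import *
st()"
```

```text
time_s: 5.75
position: [0.6263, 0.0077, 0.0619]
force: [-0.3, 3.0, 2.0]
opening: 0.632
grasp_force: 29.8
t5.8 q [-15.   47.6 123.3 162.4  39.4 -86.4] tcp [0.6263 0.0077 0.0619] gp [0.6122 0.0077 0.0746] x [0.6679 0.0005 0.7442] z [ 0.7442 -0.0008 -0.6679] F [-0.2702  3.0074  2.0494] open 0.632 g 29.8374987535135
```

```bash
cat > pl2.py <<'E'
from k import *
from g import R,row,st
a=np.load("arm.npz");P,sg=a["P"],tuple(a["sg"])
def show(n,gp,th,hd,roll,seed):
    Rt=R(th,hd,roll);p=np.array(gp)+.019*Rt[:,2]
    for c,q in ik(p,Rt,P,sg,[seed])[:1]:print(n,gp,th,hd,roll,"%.1e"%c,q);return q
if __name__=="__main__":
    q=[-18,39,133,159,40,-86]
    q=show("pull",[.523,.008,.155],42,0,0,q)
    q1=show("up",[.523,.008,.30],42,0,0,q)
    for hd in(-30,-20,-10):
        a_=show("side",[.56,-.2,.32],42,hd,0,q1)
        for rs in(180,-180):
            b=show(" roll",[.56,-.2,.32],42,hd,rs,a_+[0,0,0,0,0,rs])
            for th in(20,10,0):show("  lvl",[.58,-.22,.34],th,hd,rs,b)
E
python3 pl2.py;python3 -c "
from g import *
row([.523,.008,.155],R(42))"
```

```text
pull [0.523, 0.008, 0.155] 42 0 0 1.2e-25 [-19.5  35.8 135.6 157.3  40.  -85.6]
up [0.523, 0.008, 0.3] 42 0 0 9.4e-20 [-19.5   9.9 126.3  99.9  14.6 -23.5]
side [0.56, -0.2, 0.32] 42 -30 0 8.0e-27 [-30.6  13.5 115.3   8.4   3.2  81.2]
 roll [0.56, -0.2, 0.32] 42 -30 180 7.3e-04 [-3.040e+01  1.400e+01  1.166e+02  1.067e+02  1.000e-01  1.630e+02]
  lvl [0.58, -0.22, 0.34] 20 -30 180 2.3e-29 [-31.9  20.7 124.3 176.9  35.   91.9]
  lvl [0.58, -0.22, 0.34] 10 -30 180 6.8e-22 [-32.   27.8 128.6 177.6  56.5  91. ]
  lvl [0.58, -0.22, 0.34] 0 -30 180 5.0e-29 [-32.   36.5 131.2 177.9  77.7  90.4]
 roll [0.56, -0.2, 0.32] 42 -30 -180 4.1e-19 [-30.6  13.5 115.3   8.4   3.2 -98.8]
  lvl [0.58, -0.22, 0.34] 20 -30 -180 7.3e-02 [-3.090e+01  1.190e+01  1.121e+02  7.260e+01  1.000e-01 -1.630e+02]
  lvl [0.58, -0.22, 0.34] 10 -30 -180 1.8e-01 [-3.080e+01  1.060e+01  1.114e+02  7.270e+01  1.000e-01 -1.630e+02]
  lvl [0.58, -0.22, 0.34] 0 -30 -180 3.3e-01 [-3.080e+01  9.300e+00  1.109e+02  7.280e+01  1.000e-01 -1.630e+02]
side [0.56, -0.2, 0.32] 42 -20 0 2.5e-28 [-36.4  13.1 116.   71.4  12.8   7.9]
 r
[... 826 characters left out ...]
.2e-03 [-42.2  14.3 117.8  85.1  23.9 163. ]
  lvl [0.58, -0.22, 0.34] 20 -10 180 2.6e-23 [-46.8  20.8 124.  126.6  44.5 119.5]
  lvl [0.58, -0.22, 0.34] 10 -10 180 1.5e-23 [-48.2  27.9 128.3 136.4  61.8 106.5]
  lvl [0.58, -0.22, 0.34] 0 -10 180 3.2e-23 [-48.6  36.4 130.8 140.7  80.1  98. ]
 roll [0.56, -0.2, 0.32] 42 -10 -180 5.0e-03 [ -39.3   12.4  112.2   54.6   23.6 -163. ]
  lvl [0.58, -0.22, 0.34] 20 -10 -180 1.2e-01 [ -36.7   10.9  109.4   61.7   18.1 -163. ]
  lvl [0.58, -0.22, 0.34] 10 -10 -180 2.5e-01 [ -35.     9.9  109.5   64.6   14.9 -163. ]
  lvl [0.58, -0.22, 0.34] 0 -10 -180 4.1e-01 [ -33.5    8.8  109.5   67.3   11.9 -163. ]
row [ 0.0002 -0.0002 -0.1201] [ 0.05 -0.09  0.03]
```

```bash
python3 -m handwheel '0 0 -0.005 0 0 0 0;0 0 -0.015 0 0 0 0;0 0 -0.03 0 0 0 0;0 0 -0.05 0 0 0 0;0 0 -0.07 0 0 0 0;0 0 -0.09 0 0 0 0;0 0 -0.11 0 0 0 0;0 0 -0.12 0 0 0 0;0 0 -0.12 0 0 0 0'|grep -v rot;  python3 - <<'E'
from g import *
from rig import capture
import cv2
st();row([.523,.008,.30],R(42));row([.56,-.2,.32],R(42,-20))
c=capture("wrist");cv2.imwrite("pics/w3.png",c["color"][:,:,::-1])
E
```

```text
time_s: 6.65
position: [0.5352, 0.0077, 0.1426]
force: [0.5, -0.4, -3.1]
opening: 0.634
grasp_force: 29.8
t6.7 q [-19.6  35.8 135.9 157.5  40.2 -85.8] tcp [0.5352 0.0077 0.1426] gp [0.5211 0.0077 0.1553] x [ 0.6694 -0.0006  0.7429] z [ 0.7429 -0.0018 -0.6694] F [ 0.4754 -0.4095 -3.0621] open 0.634 g 29.849068707117112
row [ 0.1088 -0.0002 -0.0955] [ 0.1   0.02 -0.04]
row [ 0.1479  0.2126 -0.0816] [-14.76   0.02  13.35]
```

```bash
python3 -c "
from pl2 import *
q=[-19.6,35.8,135.9,157.5,40.2,-85.8]
for n,gp,th,hd,rl in(('a',[.523,.008,.24],40,0,0),('a2',[.53,-.07,.25],32,-8,0),('b',[.54,-.15,.26],25,-15,0),('c',[.58,-.22,.33],0,-20,0),('c+',[.58,-.22,.33],-8,-20,0),('d',[.58,-.22,.33],0,-20,180)):
    q=show(n,gp,th,hd,rl,q+np.array([0,0,0,0,0,rl]));row(gp,R(th,hd,rl))
"
```

```text
a [0.523, 0.008, 0.24] 40 0 0 1.2e-28 [-19.9  20.5 132.4 143.2  25.8 -69.2]
row [ 0.0643 -0.0005 -0.0563] [ 0.12  1.95 -0.02]
a2 [0.53, -0.07, 0.25] 32 -8 0 4.7e-21 [-29.5  24.6 135.7 151.1  40.  -78.9]
row [ 0.0789  0.0797 -0.0581] [-6.28  9.93  4.81]
b [0.54, -0.15, 0.26] 25 -15 0 2.1e-31 [-37.6  28.9 135.5 153.3  50.8 -82.3]
row [ 0.0951  0.1619 -0.058 ] [-12.44  16.84   8.3 ]
c [0.58, -0.22, 0.33] 0 -20 0 7.1e-21 [-40.8  38.4 132.5 158.9  81.5 -86.7]
row [ 0.1807  0.234  -0.0794] [-18.98  41.51   7.34]
c+ [0.58, -0.22, 0.33] -8 -20 0 1.3e-18 [-40.7  45.7 132.7 159.4  96.5 -89.4]
row [ 0.1825  0.2339 -0.0813] [-19.63  49.42   6.06]
d [0.58, -0.22, 0.33] 0 -20 180 2.5e-18 [-40.8  38.4 132.5 158.9  81.5  93.3]
row [ 0.1807  0.234  -0.0794] [ -61.04  -27.91 -159.29]
```

```bash
python3 -m handwheel '0.032 0 -0.028 0 1 0 0;0.064 0 -0.056 0 2 0 0;0.064 0 -0.056 0 2 0 0;0.079 0.04 -0.058 -3 6 2 0;0.079 0.08 -0.058 -6 10 5 0;0.095 0.12 -0.058 -9 13 6 0;0.095 0.16 -0.058 -12 17 8 0;0.12 0.19 -0.065 -15 25 8 0;0.15 0.21 -0.073 -17 33 8 0;0.181 0.234 -0.08 -19 41 7 0;0.182 0.234 -0.081 -20 49 6 0;0.182 0.234 -0.081 -20 49 6 0;0.182 0.234 -0.081 -20 49 6 0;0.182 0.234 -0.081 -20 49 6 0'|grep -v rot;  python3 - <<'E'
from g import *
st();row([.58,-.22,.33],R(-10,-20))
E
```

```text
time_s: 8.1
position: [0.5984, -0.2265, 0.3299]
force: [0.8, -0.3, -3.7]
opening: 0.632
grasp_force: 29.9
t8.1 q [-40.4  45.6 132.6 160.   95.8 -89.6] tcp [ 0.5984 -0.2265  0.3299] gp [ 0.5807 -0.22    0.3275] x [-0.1203  0.0484  0.9916] z [ 0.93   -0.344   0.1296] F [ 0.7652 -0.3481 -3.7122] open 0.632 g 29.889855373294267
row [ 0.0034  0.0002 -0.0003] [0.29 2.55 0.26]
```

```bash
python3 -m handwheel '0 0 0 0 0 8.5 0;0 0 0 0 0 17 0;0 0 0 0 0 25 0;0 0 0 0 0 34 0;0 0 0 0 0 42 0;0 0 0 0 0 51 0;0 0 0 0 0 59 0;0 0 0 0 0 68 0;0 0 0 0 0 76 0;0 0 0 0 0 85 0;0 0 0 0 0 93 0;0 0 0 0 0 102 0;0 0 0 0 0 110 0;0 0 0 0 0 119 0;0 0 0 0 0 127 0;0 0 0 0 0 136 0;0 0 0 0 0 144 0;0 0 0 0 0 153 0;0 0 0 0 0 161 0;0 0 0 0 0 170 0'|grep -v rot;  python3 -m handwheel '0 0 0 0 0 9 0;0 0 0 0 0 9 0;0 0 0 0 0 9 0;0 0 0 0 0 9 0;0 0 0 0 0 9 0;0 0 0 0 0 9 0;0 0 0 0 0 9 0;0 0 0 0 0 9 0;0 0 0 0 0 9 0;0 0 0 0 0 9 0'|grep -v rot; python3 - <<'E'
from g import *
from rig import capture
import cv2
st();M=bot.read_state()["tcp_rot"];u=M@np.array([np.cos(np.radians(42)),0,-np.sin(np.radians(42))]);print("cap dir",u,np.degrees(np.arcsin(u[2])))
w=capture("wrist")["color"];t=capture("top")["color"]
cv2.imwrite("pics/inv.png",np.vstack([cv2.resize(w,(480,300)),cv2.resize(t[100:300,250:570],(480,300))])[:,:,::-1])
E
```

```text
time_s: 10.1
position: [0.5981, -0.2261, 0.3328]
force: [-0.8, 0.6, -3.1]
opening: 0.634
grasp_force: 29.9
time_s: 11.1
position: [0.5982, -0.2263, 0.3315]
force: [-0.1, 0.4, -3.7]
opening: 0.632
grasp_force: 29.9
t11.1 q [-40.4  45.5 132.7 160.   95.9  89. ] tcp [ 0.5982 -0.2263  0.3315] gp [ 0.5805 -0.2198  0.329 ] x [ 0.1144 -0.0726 -0.9908] z [ 0.9298 -0.3433  0.1325] F [-0.0726  0.3504 -3.6966] open 0.632 g 29.941397899528965
cap dir [-0.5371  0.1758 -0.825 ] -55.58490390994298
```

View pics/inv.png

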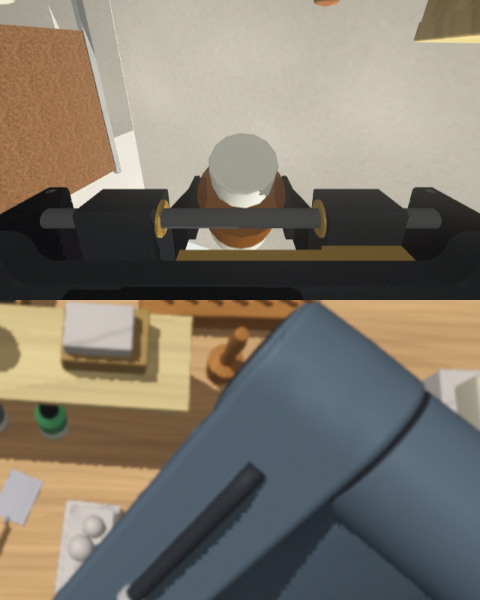

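Wrist half: the cap, at about (243,158), is central between the fingers and below the gripper, so the grip has held. The flask is inverted about 56° below level. I'll hold a little longer, then roll it back.

```bash
python3 -m handwheel '0 0 0 0 0 0 0;0 0 0 0 0 0 0;0 0 0 0 0 0 0;0 0 0 0 0 0 0' |head -1; python3 -m handwheel '0 0 0 0 0 -8.5 0;0 0 0 0 0 -17 0;0 0 0 0 0 -25 0;0 0 0 0 0 -34 0;0 0 0 0 0 -42 0;0 0 0 0 0 -51 0;0 0 0 0 0 -59 0;0 0 0 0 0 -68 0;0 0 0 0 0 -76 0;0 0 0 0 0 -85 0;0 0 0 0 0 -93 0;0 0 0 0 0 -102 0;0 0 0 0 0 -110 0;0 0 0 0 0 -119 0;0 0 0 0 0 -127 0;0 0 0 0 0 -136 0;0 0 0 0 0 -144 0;0 0 0 0 0 -153 0;0 0 0 0 0 -161 0;0 0 0 0 0 -170 0'|grep -v rot; python3 -c "
from pl2 import *
st()
q=[-40.4,45.5,132.7,160,95.9,-82.]
for n,gp,th,hd in(('a',[.586,-.219,.26],42,-20),('a',[.586,-.219,.20],42,-20),('b',[.586,-.219,.135],42,-20),('c',[.586,-.219,.083],42,-20),('c+',[.586,-.219,.083],42,-35),('c-',[.586,-.219,.083],42,-5)):
    q=show(n,gp,th,hd,0,q);row(gp,R(th,hd))
"
```

```text
time_s: 11.6
time_s: 13.6
position: [0.5982, -0.2263, 0.3315]
force: [0.5, 0.4, -3.8]
opening: 0.633
grasp_force: 29.9
t13.6 q [-40.4  45.5 132.7 160.   95.9 -80.9] tcp [ 0.5982 -0.2263  0.3315] gp [ 0.5805 -0.2198  0.329 ] x [-0.1738 -0.092   0.9805] z [ 0.9298 -0.3433  0.1326] F [ 0.4976  0.4311 -3.7768] open 0.633 g 29.881664876775176
a [0.586, -0.219, 0.26] 42 -20 0 3.2e-26 [-36.3  22.  116.  111.8  13.  -33.4]
row [-0.083   0.0096 -0.011 ] [ -3.39 -49.55  -7.97]
a [0.586, -0.219, 0.2] 42 -20 0 3.4e-22 [-36.3  29.6 119.  141.2  19.5 -63.9]
row [-0.1419  0.0183 -0.019 ] [ -3.39 -49.55  -7.97]
b [0.586, -0.219, 0.135] 42 -20 0 1.4e-29 [-36.3  38.6 120.9 154.3  28.8 -78.2]
row [-0.2056  0.0277 -0.0276] [ -3.39 -49.55  -7.97]
c [0.586, -0.219, 0.083] 42 -20 0 7.8e-20 [-36.3  46.1 121.4 159.2  36.1 -84.1]
row [-0.2566  0.0353 -0.0345] [ -3.39 -49.55  -7.97]
c+ [0.586, -0.219, 0.083] 42 -35 0 9.8e-26 [-28.4  46.  119.9 188.7  34.  -92.8]
row [-0.256   0.0389 -0.0349] [-18.11 -48.13  -3.36]
c- [0.586, -0.219, 0.083] 42 -5 0 1.8e-19 [-43.4  46.  119.7 130.9  37.6 -75.4]
row [-0.257   0.0317 -0.035 ] [ 11.4  -50.38 -12.5 ]
```

```bash
python3 -m handwheel '-0.03 0.004 -0.004 -1 -8 -2 0;-0.06 0.008 -0.008 -2 -16 -4 0;-0.09 0.012 -0.012 -2 -24 -5 0;-0.12 0.016 -0.016 -3 -32 -6 0;-0.142 0.018 -0.019 -3 -40 -7 0;-0.142 0.018 -0.019 -3.4 -48 -8 0;-0.142 0.018 -0.019 -3.4 -49.5 -8 0;-0.142 0.018 -0.019 -3.4 -49.5 -8 0;-0.142 0.018 -0.019 -3.4 -49.5 -8 0;-0.142 0.018 -0.019 -3.4 -49.5 -8 0;-0.142 0.018 -0.019 -3.4 -49.5 -8 0'|grep -v rot; python3 - <<'E'
from g import *
from rig import capture
import cv2
st();row([.586,-.219,.135],R(42,-20));s=bot.read_state();c=capture("wrist")
np.savez("w4.npz",pos=s["position"],rot=s["tcp_rot"],**c)
for n in("scene","top"):np.savez(n+"4.npz",**capture(n))
cv2.imwrite("pics/w4.png",np.vstack([c["color"][:350],cv2.resize(np.hstack([np.load("scene4.npz")["color"][140:260,320:480],np.load("top4.npz")["color"][130:250,320:480]]),(640,240))])[:,:,::-1])
E
```

```text
time_s: 14.7
position: [0.5986, -0.222, 0.1857]
force: [0.1, -0.1, -3.5]
opening: 0.626
grasp_force: 29.9
t14.7 q [-36.4  29.7 119.1 140.7  19.7 -63.3] tcp [ 0.5986 -0.222   0.1857] gp [ 0.5853 -0.2173  0.1984] x [ 0.6284 -0.2338  0.7419] z [ 0.6989 -0.2491 -0.6705] F [ 0.1178 -0.1043 -3.5329] open 0.626 g 29.913398200960728
row [-0.0462  0.0019  0.0434] [-0.28  0.1  -0.27]
```

View pics/w4.png

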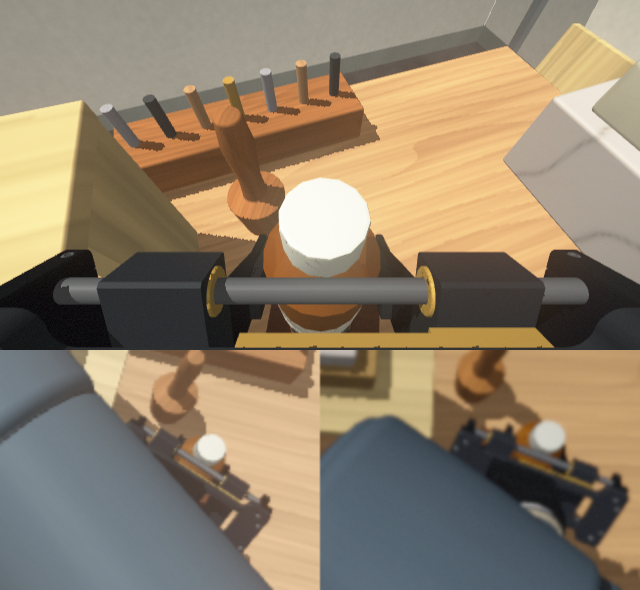

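Wrist: upright flask, with its cap top an ellipse around (324,216), 278–370 wide. The cap is also visible at scene (425,188) and top (434,172). I'll check the axis from these.

```bash
python3 - <<'E'
from h import *
np.set_printoptions(precision=4,suppress=True)
w=dict(np.load("w4.npz"));M=np.eye(4);M[:3,:3]=w["rot"];M[:3,3]=w["pos"];w["view"]=np.linalg.inv(M@w["mount"])
s=dict(np.load("scene4.npz"));t=dict(np.load("top4.npz"))
def cap(c,box):
    x0,y0,x1,y1=box;h=cv2.cvtColor(c["color"],cv2.COLOR_RGB2HSV)[y0:y1,x0:x1]
    m=((h[...,1]<45)&(h[...,2]>175)).astype('u1');k,l,st,ce=cv2.connectedComponentsWithStats(m);i=1+st[1:,4].argmax()
    return ce[i]+[x0,y0],st[i]+[x0,y0,0,0,0]
pw,ps,pt=cap(w,(260,150,400,280)),cap(s,(410,170,440,205)),cap(t,(415,150,455,190));print(pw,ps,pt)
gp=w["pos"]-.019*w["rot"][:,2];X=gp+np.array([0,0,.0634])
u=w["rot"]@[np.cos(np.radians(42)),0,-np.sin(np.radians(42))];X=gp+u*.0634
print("expected cap top",X,"px",proj(w,X),proj(s,X),proj(t,X))
for c,p in((w,pw),(s,ps),(t,pt)):print(plane(c,p[0],X[2]))
print(tri([ray(s,ps[0]),ray(t,pt[0]),ray(w,pw[0])]))
E
```

```text
(array([322.5253, 219.6613]), array([ 279,  178,   92,   86, 6061])) (array([425.0741, 188.3148]), array([417, 182,  16,  14, 162])) (array([434.1677, 172.2934]), array([427, 166,  15,  14, 167]))
expected cap top [ 0.5852 -0.2178  0.2618] px [319.3812 213.1317] [425.5379 187.528 ] [433.8456 170.8762]
[ 0.5824 -0.2179  0.2618]
[ 0.583  -0.2171  0.2618]
[ 0.582  -0.2184  0.2618]
(array([ 0.5809, -0.2168,  0.2659]), [np.float64(0.000733911694585954), np.float64(0.000206943078605394), np.float64(0.0005468890804370942)])
```

```bash
python3 -c "
from g import *
row([.588,-.219,.135],R(42,-20));row([.588,-.219,.12],R(42,-20));row([.588,-.219,.11],R(42,-20))"
```

```text
row [-0.0459  0.001   0.0446] [-0.26  0.04 -0.25]
row [-0.057   0.0011  0.0547] [-0.26  0.04 -0.25]
row [-0.0644  0.0011  0.0614] [-0.26  0.04 -0.25]
```

```bash
python3 -m handwheel '-0.023 0.001 0.022 0 0 0 0;-0.046 0.001 0.0446 0 0 0 0;-0.046 0.001 0.0446 0 0 0 0;-0.052 0.001 0.05 0 0 0 0;-0.057 0.001 0.0547 0 0 0 0;-0.061 0.001 0.058 0 0 0 0;-0.0644 0.001 0.0614 0 0 0 0;-0.0644 0.001 0.0614 0 0 0 0;-0.0644 0.001 0.0614 0 0 0 0'|grep -v rot; python3 -c "
from g import *
st();s=bot.read_state();print(s['moment'])
row([.588,-.219,.10],R(42,-20));row([.588,-.219,.09],R(42,-20));row([.588,-.219,.08],R(42,-20))"
```

```text
time_s: 15.75
position: [0.6023, -0.2246, 0.0989]
force: [0.6, -2.3, -4.1]
opening: 0.634
grasp_force: 29.9
t15.8 q [-36.3  42.1 120.8 156.3  32.  -80.4] tcp [ 0.6023 -0.2246  0.0989] gp [ 0.589  -0.2198  0.1116] x [ 0.6259 -0.2319  0.7447] z [ 0.701  -0.2512 -0.6674] F [ 0.5879 -2.2722 -4.1045] open 0.634 g 29.93221805786561
[-0.0519  1.054  -0.1818]
row [-0.0095 -0.0003  0.0068] [-0.21 -0.13 -0.22]
row [-0.0169 -0.0002  0.0135] [-0.21 -0.13 -0.22]
row [-0.0244 -0.0002  0.0202] [-0.21 -0.13 -0.22]
```

```bash
python3 -m handwheel '-0.002 0 0.002 4.5 0 -4 0;-0.004 0 0.004 0 0 0 0;-0.007 0.0015 0.006 -4.5 0 4 0;-0.009 0 0.008 0 0 0 0;-0.01 -0.0015 0.009 4.5 0 -4 0;-0.012 0 0.011 0 0 0 0;-0.013 0.0015 0.012 -4.5 0 4 0;-0.013 0 0.012 0 0 0 0'|grep -v rot; python3 -c "
from g import *
st();s=bot.read_state();print(s['moment'])"
```

```text
time_s: 16.55
position: [0.6051, -0.2248, 0.0847]
force: [-6.2, -16.1, 5.8]
opening: 0.63
grasp_force: 30.1
t16.6 q [-36.   44.4 120.8 158.9  34.7 -82.3] tcp [ 0.6051 -0.2248  0.0847] gp [ 0.5917 -0.2199  0.0973] x [ 0.6154 -0.2382  0.7514] z [ 0.7054 -0.259  -0.6598] F [ -6.1516 -16.0829   5.8482] open 0.63 g 30.09889167275105
[-2.8363  1.0638 -2.5546]
```

```bash
python3 -m handwheel '-0.001 0.0015 0.001 0 0 0 0;-0.003 0.000 0.0025 4.5 0 -4 0;-0.004 0.0015 0.004 0 0 0 0;-0.006 0.003 0.005 -4.5 0 4 0;-0.007 0.0015 0.006 0 0 0 0;-0.009 0 0.008 4.5 0 -4 0;-0.01 0.0015 0.009 0 0 0 0;-0.01 0.0015 0.009 0 0 0 0'|grep -v rot; python3 -c "
from g import *
st();s=bot.read_state();print(s['moment'])"
```

```text
time_s: 17.35
position: [0.6037, -0.227, 0.0704]
force: [-4.8, -4.0, 7.9]
opening: 0.634
grasp_force: 29.9
t17.4 q [-36.5  46.4 120.9 158.9  36.5 -83.5] tcp [ 0.6037 -0.227   0.0704] gp [ 0.5903 -0.2221  0.083 ] x [ 0.6198 -0.2316  0.7498] z [ 0.7052 -0.2549 -0.6616] F [-4.772  -4.049   7.8808] open 0.634 g 29.93508851795923
[-0.8153  0.1927 -0.8221]
```

```bash
python3 -m handwheel '-0.001 -0.001 0.001 4 0 -3.5 0;-0.002 0 0.002 0 0 0 0;-0.003 0.0015 0.003 -4.5 0 4 0;-0.004 0 0.0035 0 0 0 0;-0.004 0 0.0035 0 0 0 0'|grep -v rot; python3 - <<'E'
from g import *
from rig import capture
import cv2
st();s=bot.read_state();print(s['moment']);c=capture("wrist")
np.savez("w5.npz",pos=s["position"],rot=s["tcp_rot"],**c)
for n in("scene","top"):np.savez(n+"5.npz",**capture(n))
E
sed -i 's/^//' h.py; python3 - <<'E'
from h import *
np.set_printoptions(precision=4,suppress=True)
w=dict(np.load("w5.npz"));M=np.eye(4);M[:3,:3]=w["rot"];M[:3,3]=w["pos"];w["view"]=np.linalg.inv(M@w["mount"])
h=cv2.cvtColor(w["color"],cv2.COLOR_RGB2HSV)[150:290,250:400];m=((h[...,1]<45)&(h[...,2]>175)).astype('u1');k,l,st,ce=cv2.connectedComponentsWithStats(m);i=1+st[1:,4].argmax();print(ce[i]+[250,150],st[i]+[250,150,0,0,0])
E
```

```text
time_s: 17.85
position: [0.6051, -0.2267, 0.0691]
force: [-6.0, 3.2, 20.4]
opening: 0.631
grasp_force: 29.9
t17.9 q [-36.6  46.9 121.  158.8  37.7 -83.8] tcp [ 0.6051 -0.2267  0.0691] gp [ 0.5916 -0.2219  0.0815] x [ 0.6139 -0.2265  0.7562] z [ 0.7125 -0.2535 -0.6543] F [-5.9686  3.2324 20.3943] open 0.631 g 29.927551528799086
[-0.0381 -1.3792  0.049 ]
[317.0174 217.0424] [ 274  174   92   94 6200]
```

```bash
python3 -m handwheel '-0.001 -0.0015 0.001 4.5 0 -4 0;-0.0015 0 0.0015 0 0 0 0;-0.0015 0.0015 0.0015 -4.5 0 4 0;-0.0015 0 0.0015 0 0 0 0;-0.0015 -0.0015 0.0015 4.5 0 -4 0;-0.0015 0 0.0015 0 0 0 0'|grep -v rot; python3 - <<'E'
from g import *
from rig import capture
from h import *
st();s=bot.read_state()
w=capture("wrist");M=np.eye(4);M[:3,:3]=s["tcp_rot"];M[:3,3]=s["position"];w["view"]=np.linalg.inv(M@w["mount"])
pts=[]
for n,c,(x0,y0,x1,y1) in(("w",w,(250,150,400,290)),("s",capture("scene"),(405,185,445,225)),("t",capture("top"),(410,160,450,200))):
    h=cv2.cvtColor(c["color"],cv2.COLOR_RGB2HSV)[y0:y1,x0:x1];m=((h[...,1]<45)&(h[...,2]>175)).astype('u1');k,l,st_,ce=cv2.connectedComponentsWithStats(m);i=1+st_[1:,4].argmax()
    p=ce[i]+[x0,y0];print(n,p,st_[i],plane(c,p,.146));pts.append(ray(c,p))
print(tri(pts))
E
```

```text
time_s: 18.6
position: [0.6053, -0.2281, 0.0669]
force: [4.0, 7.4, 14.9]
opening: 0.631
grasp_force: 30.0
t18.6 q [-36.9  47.2 120.9 158.2  37.9 -84.1] tcp [ 0.6053 -0.2281  0.0669] gp [ 0.5917 -0.2234  0.0793] x [ 0.6166 -0.2181  0.7564] z [ 0.7139 -0.2503 -0.6541] F [ 4.0207  7.441  14.9216] open 0.631 g 29.990683780924883
w [318.6922 217.9362] [  24   24   95   95 6537] [ 0.587  -0.2216  0.146 ]Traceback (most recent call last):
  File "<stdin>", line 8, in <module>
ValueError: attempt to get argmax of an empty sequence
```

```bash
python3 -m handwheel '0 0 0 0 0 0 1;0 0 0 0 0 0 1;0 0 0 0 0 0 1;0 0 0 0 0 0 1;0 0 0 0 0 0 1;0 0 0 0 0 0 1;0 0 -0.02 0 0 0 1;0 0 -0.05 0 0 0 1;0 0 -0.08 0 0 0 1;0 0 -0.1 0 0 0 1;0 0 -0.1 0 0 0 1'|grep -v rot; python3 - <<'E'
from g import *
from rig import capture
import cv2
st();s=bot.read_state();c=capture("wrist")
np.savez("w6.npz",pos=s["position"],rot=s["tcp_rot"],**c)
for n in("scene","top"):np.savez(n+"6.npz",**capture(n))
cv2.imwrite("pics/w6.png",np.vstack([c["color"][:350],cv2.resize(np.hstack([np.load("scene6.npz")["color"][140:260,320:480],np.load("top6.npz")["color"][130:250,320:480]]),(640,240))])[:,:,::-1])
E
```

```text
time_s: 19.85
position: [0.5301, -0.1993, 0.1273]
force: [-0.1, 0.4, 0.2]
opening: 1.0
grasp_force: 0.0
t19.9 q [-40.3  38.  131.6 155.   38.3 -83.6] tcp [ 0.5301 -0.1993  0.1273] gp [ 0.5168 -0.1945  0.1401] x [ 0.6276 -0.2328  0.7429] z [ 0.6996 -0.2501 -0.6694] F [-0.0896  0.443   0.1881] open 1.0 g 0.0
```

View pics/w6.png

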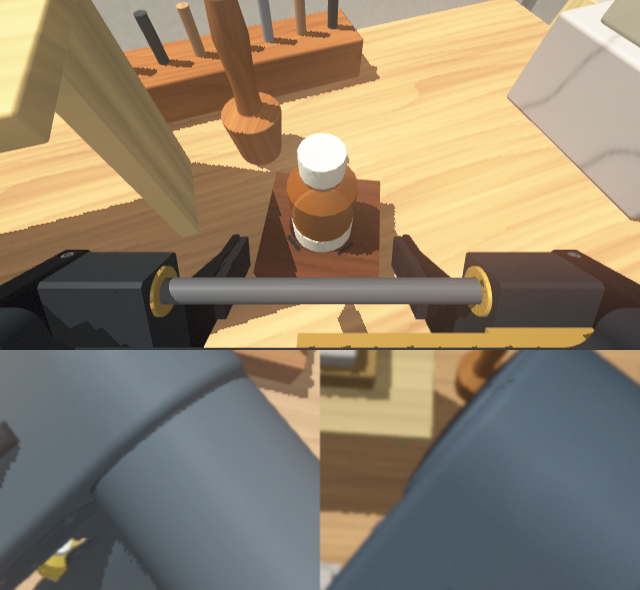

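The flask stands in the well: cap ellipse around (323,152), body meeting the holder near (323,249). Next a second wrist view from higher up, to triangulate the cap height.

```bash
python3 -m handwheel '0.03 0 -0.027 0 0 0 1;0.06 0 -0.054 0 0 0 1;0.09 0 -0.08 0 0 0 1;0.09 0 -0.08 0 0 0 1;0.09 0 -0.08 0 0 0 1;0.09 0 -0.08 0 0 0 1'|grep -v rot; python3 - <<'E'
from g import *
from rig import capture
from h import *
st();s=bot.read_state();c=capture("wrist")
np.savez("w7.npz",pos=s["position"],rot=s["tcp_rot"],**c)
V=[]
for f in("w6","w7"):
    w=dict(np.load(f+".npz"));M=np.eye(4);M[:3,:3]=w["rot"];M[:3,3]=w["pos"];w["view"]=np.linalg.inv(M@w["mount"])
    hs=cv2.cvtColor(w["color"],cv2.COLOR_RGB2HSV);m=((hs[...,1]<60)&(hs[...,2]>170)).astype('u1');m[:, :220]=0;m[:,430:]=0;m[250:]=0
    k,l,st_,ce=cv2.connectedComponentsWithStats(m);o=np.argsort(-st_[1:,4])[:3]+1
    for i in o:print(f,st_[i],ce[i])
    # model prediction with the flask fully home vs 5 mm higher: cap top far edge, near body contact
    C=np.array([.586,-.219]);
    d=C-ray(w,(0,0))[0][:2];d/=np.linalg.norm(d)
    for h in(.146,.151,.156):print("  capfar",h,proj(w,np.r_[C+.017*d,h]),"cap near low",proj(w,np.r_[C-.017*d,h-.022]),"contact",proj(w,np.r_[C-.028*d,.042]))
    V.append(w)
cv2.imwrite("pics/w67.png",cv2.resize(np.vstack([V[0]["color"][120:260,250:400],V[1]["color"][100:300,250:400]]),None,fx=1.7,fy=1.7)[:,:,::-1])
E
```

```text
time_s: 20.6
position: [0.5326, -0.2013, 0.2465]
force: [1.4, -0.3, -1.0]
opening: 0.998
grasp_force: 0.0
t20.6 q [-40.3  18.  125.4 121.4  17.9 -46.5] tcp [ 0.5326 -0.2013  0.2465] gp [ 0.5193 -0.1965  0.2592] x [ 0.6271 -0.2319  0.7436] z [ 0.7003 -0.25   -0.6686] F [ 1.3953 -0.277  -1.0492] open 0.998 g 0.0
w6 [ 339    0   91   29 1873] [381.3545  10.4277]
w6 [ 297  133   50   53 1793] [319.5945 155.2649]
w6 [269   0  26  21 455] [281.3824   8.8769]
  capfar 0.146 [318.535  136.1054] cap near low [319.5641 195.5162] contact [320.5647 253.283 ]
  capfar 0.151 [318.4443 130.8698] cap near low [319.4965 191.6125] contact [320.5647 253.283 ]
  capfar 0.156 [318.3495 125.3999] cap near low [319.4258 187.5357] contact [320.5647 253.283 ]
w7 [305 217  33  32 818] [320.3704 232.3081]
w7 [270  75   9   6  46] [273.8261  77.5   ]
w7 [326  61   1   3   3] [326.  62.]
  capfar 0.146 [318.8064 219.7323] cap near low [319.7514 258.9398] contact [320.4946 289.7733]
  capfar 0.151 [318.752  217.4767] cap near low [319.7109 257.2595] contact [320.4946 289.7733]
  capfar 0.156 [318.6961 215.155 ] cap near low [319.6692 255.5302] contact [320.4946 289.7733]
```

```bash
python3 - <<'E'
from h import *
V=[]
for f,a,b in(("w6",190,262),("w7",240,300)):
    w=dict(np.load(f+".npz"));M=np.eye(4);M[:3,:3]=w["rot"];M[:3,3]=w["pos"];w["view"]=np.linalg.inv(M@w["mount"]);V.append(w)
    print(f,[(r,*w["color"][r,318:326].mean(0).astype(int).tolist()) for r in range(a,b,1 if f=="w7" else 2)])
o=tri([ray(V[0],(321,132.8)),ray(V[1],(321,216.8))]);print("capfar",o)
C=o[0]
E
```

```text
w6 [(190, 122, 90, 63), (192, 161, 107, 64), (194, 172, 112, 64), (196, 171, 112, 64), (198, 170, 110, 62), (200, 170, 110, 62), (202, 168, 108, 61), (204, 168, 108, 60), (206, 167, 107, 59), (208, 165, 106, 57), (210, 165, 106, 57), (212, 164, 105, 56), (214, 164, 104, 56), (216, 130, 86, 50), (218, 103, 72, 46), (220, 102, 71, 45), (222, 101, 70, 44), (224, 101, 69, 43), (226, 100, 69, 43), (228, 100, 68, 43), (230, 99, 67, 42), (232, 98, 67, 41), (234, 99, 67, 42), (236, 98, 67, 40), (238, 99, 68, 41), (240, 98, 67, 41), (242, 151, 139, 120), (244, 146, 139, 124), (246, 146, 139, 123), (248, 146, 140, 124), (250, 146, 139, 124), (252, 125, 100, 83), (254, 132, 83, 56), (256, 130, 81, 55), (258, 137, 86, 58), (260, 141, 89, 59)]
w7 [(240, 252, 251, 244), (241, 252, 251, 244), (242, 252, 251, 244), (243, 252, 251, 244), (244, 252, 251, 244), (245, 250, 250, 243), (246, 232, 229, 215), (247, 165, 161, 145), (248, 138, 133, 120), (249, 137, 131, 119), (250, 137, 132, 119), (251, 136, 131, 118), (252, 135, 130, 117), (253, 131, 123, 108), (254, 132, 103, 78), (255, 141, 90, 48), (256, 
[... 328 characters left out ...]
9), (273, 90, 63, 40), (274, 90, 63, 39), (275, 90, 62, 40), (276, 89, 62, 39), (277, 91, 77, 68), (278, 96, 93, 90), (279, 102, 100, 97), (280, 107, 105, 103), (281, 110, 107, 105), (282, 113, 111, 108), (283, 115, 112, 110), (284, 118, 116, 113), (285, 123, 121, 118), (286, 126, 125, 123), (287, 127, 125, 124), (288, 130, 127, 125), (289, 129, 127, 124), (290, 122, 121, 118), (291, 118, 116, 114), (292, 117, 114, 112), (293, 114, 112, 110), (294, 111, 108, 106), (295, 107, 105, 102), (296, 104, 102, 100), (297, 101, 99, 98), (298, 99, 96, 94), (299, 95, 91, 89)]
capfar (array([ 0.60500417, -0.2276157 ,  0.14517487]), [np.float64(0.00020702861522832843), np.float64(0.00020702861522836727)])
```

Cap top measures about 145 mm high, against 146 mm fully home. To be sure, I'll press on the cap from above with shut fingers and read the contact height.

```bash
python3 -c "
from pl2 import *
import pl2
q=[-40.3,18,125.4,121.4,17.9,-46.5]
for gp,th,hd in(([.55,-.21,.26],60,-25),([.588,-.22,.22],75,-28),([.588,-.22,.22],88,-30)):
    q=show('',gp,th,hd,0,q);row(gp,R(th,hd))"
```

```text
[0.55, -0.21, 0.26] 60 -25 0 1.7e-28 [-34.   18.3 108.1  11.   24.3  72.2]
row [0.018  0.0032 0.0232] [ -3.47 -17.92   3.71]
 [0.588, -0.22, 0.22] 75 -28 0 4.0e-30 [-31.1  27.1  94.2   1.1  43.7  86.2]
row [ 0.01   -0.0003  0.0769] [ -4.57 -32.87   6.77]
 [0.588, -0.22, 0.22] 88 -30 0 6.7e-19 [-30.7  31.1  84.4   0.   62.5  89.3]
row [ 0.0067 -0.0009  0.0742] [ -4.69 -45.79   9.2 ]
```

```bash
python3 -m handwheel '0.018 0.003 0.023 -3.5 -9 3.7 0;0.018 0.003 0.023 -3.5 -18 3.7 0;0.018 0.003 0.023 -3.5 -18 3.7 0;0.018 0.003 0.023 -3.5 -18 3.7 0;0.018 0.003 0.023 -3.5 -18 3.7 0;0.018 0.003 0.023 -3.5 -18 3.7 0;0.018 0.003 0.023 -3.5 -18 3.7 0;0.018 0.003 0.023 -3.5 -18 3.7 0;0.018 0.003 0.023 -3.5 -18 3.7 0;0.018 0.003 0.023 -3.5 -18 3.7 0;0.014 0.001 0.05 -4 -26 5 0;0.01 0 0.077 -4.6 -33 6.8 0;0.007 -0.001 0.074 -4.7 -40 8 0;0.007 -0.001 0.074 -4.7 -46 9 0;0.007 -0.001 0.074 -4.7 -46 9 0;0.007 -0.001 0.074 -4.7 -46 9 0;0.007 -0.001 0.074 -4.7 -46 9 0'|grep -v rot; python3 -c "
from g import *
st();row([.589,-.221,.155],R(88,-30),0)"
```

```text
time_s: 22.35
position: [0.587, -0.2193, 0.2012]
force: [0.0, 0.2, 0.4]
opening: 0.003
grasp_force: 0.0
t22.4 q [-30.7  31.   84.5  -0.1  62.8  89.2] tcp [ 0.587  -0.2193  0.2012] gp [ 0.5866 -0.2189  0.2202] x [ 0.8673 -0.4968  0.0305] z [ 0.0257 -0.0166 -0.9995] F [0.0089 0.2416 0.3789] open 0.003 g 0.0
row [0.0011 0.0005 0.0463] [0.08 0.25 0.19]
```

```bash
python3 -m handwheel '0.001 0 0.03 0 0 0 0;0.001 0 0.046 0 0 0 0;0.001 0 0.046 0 0 0 0'|grep -E 'pos|force'; python3 -m handwheel '0 0 0.003 0 0 0 0;0 0 0.006 0 0 0 0;0 0 0.0085 0 0 0 0;0 0 0.0085 0 0 0 0'|grep -E 'pos|force'; python3 -m handwheel '0 0 0.0015 0 0 0 0;0 0 0.0025 0 0 0 0;0 0 0.0025 0 0 0 0'|grep -E 'pos|force'
```

```text
position: [0.5878, -0.2199, 0.1542]
force: [1.3, 0.6, 0.3]
grasp_force: 0.0
position: [0.5911, -0.2219, 0.1486]
force: [-0.6, -0.6, 0.2]
grasp_force: 0.0
position: [0.5915, -0.2221, 0.1467]
force: [-0.6, 1.1, 4.0]
grasp_force: 2.2
```

```bash
python3 -m handwheel '0 0 0.0015 0 0 0 0;0 0 0.0025 0 0 0 0;0 0 0.0025 0 0 0 0'|grep -E 'pos|force'; python3 -m handwheel '0 0 0.001 0 0 0 0;0 0 0.002 0 0 0 0;0 0 0.002 0 0 0 0'|grep -E 'pos|force'
```

```text
position: [0.5918, -0.2223, 0.1465]
force: [-4.1, 2.2, 15.1]
grasp_force: 7.8
position: [0.5924, -0.2225, 0.1465]
force: [-5.9, 2.8, 23.8]
grasp_force: 12.1
```

```bash
python3 -m handwheel '0 0 -0.02 0 0 0 0;0 0 -0.06 0 0 0 0;0 0 -0.1 0 0 0 0;-0.05 0 -0.15 0 0 0 0;-0.1 0 -0.15 0 0 0 0;-0.15 0 -0.15 0 0 0 0;-0.15 0 -0.15 0 0 0 0'|grep -E 'pos|force'; python3 - <<'E'
from rig import bot,capture
from g import *
from h import *
s=bot.read_state();c=capture("wrist");M=np.eye(4);M[:3,:3]=s["tcp_rot"];M[:3,3]=s["position"];c["view"]=np.linalg.inv(M@c["mount"])
hs=cv2.cvtColor(c["color"],cv2.COLOR_RGB2HSV);m=((hs[...,1]<60)&(hs[...,2]>170)).astype('u1');k,l,t,ce=cv2.connectedComponentsWithStats(m)
for i in range(1,k):
    if 200<t[i,4]<4000:print(t[i],plane(c,ce[i],.146))
t0=np.load("top0.npz")["color"];t1=capture("top")["color"];d=(np.abs(t0.astype(int)-t1).max(2)>60).astype('u1')
k,l,t,ce=cv2.connectedComponentsWithStats(d);print([(x[:4].tolist(),int(x[4])) for x in t[1:] if x[4]>25])
st()
E
```

```text
position: [0.4521, -0.1413, 0.286]
force: [-0.4, 0.3, -0.0]
grasp_force: 0.0
[ 304    7   37   40 1148] [ 0.58984756 -0.22195751  0.146     ]
[437 132  42  18 405] [ 0.42828251 -0.29297229  0.146     ]
[253 200  30  30 670] [ 0.46089352 -0.08076818  0.146     ]
[ 183  213   63   61 1721] [ 0.46557552 -0.01210266  0.146     ]
[ 113  230   52   48 1745] [0.49416077 0.07022188 0.146     ]
[([322, 154, 195, 246], 29405), ([400, 186, 6, 9], 31), ([0, 293, 81, 81], 3421), ([129, 322, 99, 54], 2243), ([227, 363, 90, 37], 809), ([206, 368, 51, 32], 921), ([97, 377, 98, 23], 1182), ([347, 390, 9, 6], 31)]
t24.8 q [-30.9  13.3  99.1  -0.1  65.7  89. ] tcp [ 0.4547 -0.143   0.2864] gp [ 0.4542 -0.1427  0.3054] x [ 0.8673 -0.4967  0.0323] z [ 0.027  -0.0179 -0.9995] F [-0.32   -0.3564 -0.1885] open 0.002 g 0.0
```

```bash
python3 -c "
from rig import bot
print(bot.hand_in())"
```

```text
the job is handed in; nothing more can be done
None
```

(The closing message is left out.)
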